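# Seat a keyed handwheel on a gearbox shaft

## Task

The handwheel of the green gearbox has been started on its shaft, but its hub flange is still sitting up above the brass drive pin. Push the wheel round by its upright black handle with a fingertip, either way, until the notch in the flange is over the pin, then press down on the hub cap until the wheel is fully home, and move clear. Do not pull the wheel up the shaft, and leave the tools and boxes lying around it where they are.

Things in the scene. Friction and masses are not known exactly. Their poses are not given: they have to be found in the camera images.
- gearbox: heavy green worm gearbox, fixed to the bench: 130x120 mm foot, upright shaft in the middle. Origin: under the middle of the foot, on the shaft's axis, at bench level; z up along the shaft. An aluminium drive plate (89 mm across, top 78 mm above the bench) surrounds the shaft and carries the drive pin on the gearbox's -x side
- drive_pin (a point): top of the brass drive pin: upright, 10 mm thick, round-nosed, standing 14 mm above the drive plate, 31 mm from the shaft's axis; this point is 92 mm above the bench. A red paint mark on the plate lies just outside it
- hub_notch (a point): the U-shaped notch in the rim of the handwheel's steel hub flange (flange 68 mm across, 8 mm thick): centre of the notch, 31 mm from the axis, half-way through the flange. The notch is 12.8 mm wide and has a red paint mark at its inner end. It lies on the side of the wheel opposite the handle. When it is straight above the pin the wheel can go down
- hub_top (a point): middle of the black hub cap's top, on the shaft's axis: flat, 30 mm across; the place to press. 137 mm above the bench at the start, 123 mm when the wheel is home
- grip_mid (a point): half-way up the handwheel's upright black handle: a round grip up to 23 mm thick and 45 mm tall (22.5 mm above and below this point), 58 mm from the shaft's axis, standing on the rim of the wheel. The grey rim (130 mm across outside, three spokes) has its top 26 mm below this point; the hub cap's top is 16 mm below it. This point is 153 mm above the bench at the start. One spoke runs under the handle
- handwheel (a joint): angle of the handwheel about the shaft, rad, growing anticlockwise seen from above; at 0 (and at 6.283, a full turn) the notch is straight over the pin and the handle points straight away from the pin. Starts anywhere from 0.8 to 5.48. Raised, it turns freely both ways and stays where it is left (under 2 N of push at the handle); once down on the pin it can no longer turn
- hub_seat (a joint): how far the hub has been pressed down the shaft, m: 0 at the start (flange 1 mm above the pin), 0.014 fully home on the drive plate; less than 0 if pulled up. The fit is snug: it stays where it is left, and needs about 4 to 10 N of downward push when the notch is over the pin (within about 2 degrees; the pin's round nose pulls the wheel in from up to about 5 degrees); otherwise the pin stops it after 1 mm
- spanner_0: steel combination spanner, 184 mm long, lying in front of the gearbox. A bystander. Origin: middle of its underside
- screwdriver_red: red-handled screwdriver, 197 mm long, lying to the left of the gearbox. A bystander. Origin: middle of its underside
- nail_box: small carton of nails, 61x110x44 mm, left of the gearbox. A bystander. Origin: middle of its underside
- ratchet: ratchet handle, 175 mm long, lying to the right of the gearbox. A bystander. Origin: middle of its underside
- jar_screws: glass jar of screws, 66 mm across, 96 mm tall, right of the gearbox. A bystander. Origin: middle of its underside
- tape_black: roll of black tape, 72 mm across, 19 mm thick, right of the gearbox. A bystander. Origin: middle of its underside
- pliers: blue-handled pliers, 178 mm long, lying behind the gearbox. A bystander. Origin: middle of its underside

How it is judged:
By the outcome, as a careful person would: the job done as asked, in the order asked, and still so for the second after the job is handed in, with the robot touching nothing.
It also fails if it takes over 45 s, if anything falls off the work surface, if the arm or the gripper's body presses on something with over 40 N, if the wrist force passes 120 N, or if a joint passes its speed limit or range.

## Robot

A 7-joint arm with a two-finger parallel gripper is mounted at the origin on a cart in front of the work surface, level with it; the furniture and walls round the work are solid. World frame = base frame: x ahead of the robot, y to its left, z up, the work surface at z = 0. Lengths are in m, angles in degrees, forces in N, time in s.
With the tool pointing down it reaches from about 0.425 to 0.875 m from the base axis. Payload 4.7 kg.
Tool frame: the origin (TCP) lies at the very end of the fingers, on their centre line; the grasp point (between the pads) lies 19 mm behind it (env.grip_point_offset is the distance from the TCP to the grasp point, in m); z points along the fingers, y is the line along which they close (so a half turn about z gives the same grasp; the last joint's range is limited). The gripper opens to 87 mm and grips with 3 to 60 N. Pads are 19 mm wide; open, the fingers measure 117 mm over their backs; the gripper's body (75 mm by 190 mm) begins 51 mm behind the grasp point.
Start: joints at [71.339, 18.392, -4.016, 83.108, 1.295, 78.541, -3.26], TCP at [0.217, -0.613, 0.196] pointing down, gripper open.
Joint ranges: [-163.93, 163.93], [-17.29, 119.83], [-79.2, 71.16], [3.27, 140.29], [-89.18, 269.18], [5.43, 117.66], [-154.24, 154.24]. Speed limits (degrees/s): [147.25, 147.25, 180, 180, 180, 180, 180].

## Interface

Orientations are given as [roll, pitch, yaw] about the fixed x, y, z axes, in that order (R = Rz(yaw) Ry(pitch) Rx(roll)).
In Python, from cell import env gives the robot as it stands.
- The arm moves only by the tool jog_arm, never from a script. Its argument "motion" is a list of rows, each an object of numbers: "x", "y", "z": the shift along the tool's x, y, z in cm; "ax", "ay", "az": the turn, a rotation vector about the tool's x, y, z in degrees. In form: [{"x": .., "y": .., "z": .., "ax": .., "ay": .., "az": ..}, ...]. A call has exactly 5 rows; each row shifts and turns the commanded pose from where the row before left it, along the tool's axes as they then stand; what a row does not reach is not made up. A row lasts 1/10 s, in which the tool goes at most 50 mm and 8.59 degrees, less where a joint would pass 70% of its speed; a pose out of reach is approached as far as the arm can. A call is refused whole if a number of a shift passes 5 or a number of a turn 8.59, either way. A call with a gripper value outside its range is refused whole. "claw" is the gripper command: -1 is shut, 1 is fully open, values between are in proportion, set as the call begins (left out, the last holds). The fingers move at their own pace and stop on an object; "squeeze" is the grip in N (left out, the last holds). Time passes only in rows, so rows that do not move let the fingers close, or fill a call up. It gives the time, the measured TCP pose, the force, the opening and the grip force at its end, in the units of the state.
- env.get_obs(): the state, without advancing time (a new reading comes with each control period).
- env.read_camera(name): name is "side" or "top"; returns the picture (420x560x3 uint8, red, green, blue); there is no depth.
- env.camera_params(name): a dict with "fx", "fy", "cx", "cy" (pixels), "extrinsics" (4x4, takes a point from world to camera coordinates). Camera axes: x right, y up, looking along -z (the intrinsics and any distortion apply to the point x, -y, -z); pixel columns grow to the right and rows downward; lengths in m; the calibration is good to about 2 mm. A picture is of the moment at which its call begins. camera_params takes no time and is no camera call.
- env.sign_off(): hands the job in; it is judged then, once.
The state is a dict: "time_s": time; "qpos": joint angles; "joint_velocities": joint speeds; "effort": joint torques, N m; "tool_pos": TCP position; "tool_rot": TCP orientation; "force": force on the tool from outside, world axes, zero at the start; "wrist_torque": the same for the moment, N m; "grip_width": finger opening in m; "grasp_force": force on a finger pad.
Only numpy, scipy, OpenCV 4.12 (cv2) and the standard library are available. Lean on these libraries where they do the work, as an engineer would, in place of code of your own. Each camera call takes 0.05 s, during which the arm holds its last target. There are 200 camera calls.

## Working session

There is one attempt and no reset: what is moved stays moved. The work goes in short steps, Python scripts to look and compute and a tool call to move; the robot and the scene stay as the last step left them, time stands still between calls to the robot, and variables do not carry over. Pictures are saved under pics/ and viewed, at most 10 in all, crops included, and the job is handed in when it is done.

Besides the shell and the picture viewer there is one more tool, called after "Emit:" in YAML: its name, and indented under it one key for each argument. jog_arm: Moves the arm, as the interface text tells. Its arguments: {"type":"object","properties":{"motion":{"type":"array"},"claw":{"type":"number"},"squeeze":{"type":"number"}},"required":["motion"]}

```bash
mkdir -p pics; ls
python3 - <<'E'
from cell import env
import cv2,numpy as np
for n in("side","top"):
    cv2.imwrite(f"pics/{n}0.png",env.read_camera(n)[:,:,::-1]); p=env.camera_params(n)
    print(n,{k:(np.round(v,3).tolist()) for k,v in p.items()})
o=env.get_obs();print(o)
E
```

```text
pics
side {'fx': 430.119, 'fy': 430.119, 'cx': 276.867, 'cy': 208.204, 'extrinsics': [[-0.888, -0.461, -0.004, 0.468], [0.267, -0.522, 0.81, -0.247], [-0.376, 0.718, 0.586, -0.91], [0.0, 0.0, 0.0, 1.0]]}
top {'fx': 428.478, 'fy': 428.478, 'cx': 277.58, 'cy': 211.875, 'extrinsics': [[-0.026, -0.999, -0.03, -0.005], [0.993, -0.029, 0.112, -0.532], [-0.113, -0.027, 0.993, -1.063], [0.0, 0.0, 0.0, 1.0]]}
{'time_s': 0.1, 'qpos': array([71.33942069, 18.43398711, -4.01448026, 83.16931326,  1.29369623,
       78.54067769, -3.25882137]), 'joint_velocities': array([-0.03627154, -0.09535933,  0.00617572, -0.29582483,  0.07760575,
        0.02398028, -0.03503262]), 'effort': array([ 3.99181072e-04, -4.92568767e+01, -4.05565482e-01, -3.13396204e+01,
       -6.40170439e-02,  3.94791516e-02,  4.07672189e-05]), 'tool_pos': array([ 0.21640102, -0.61233445,  0.19476785]), 'tool_rot': array([-1.79901178e+02,  4.59137241e-03,  1.94701297e+01]), 'force': array([-0.30033536, -0.80604718, -0.16455282]), 'wrist_torque': array([ 0.00282542, -0.00902251,  0.02434776]), 'grasp_force': 0.0, 'grip_width': 0.08689683392370132}
```

View pics/side0.png

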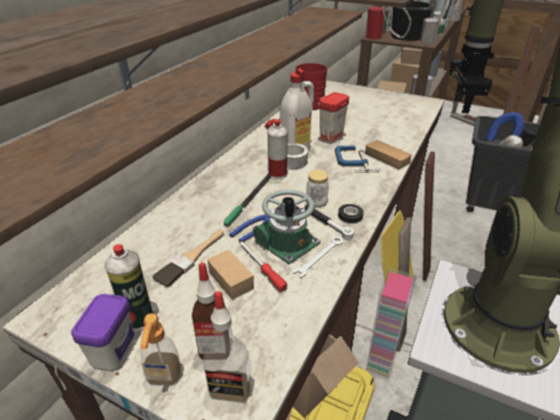

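View pics/top0.png

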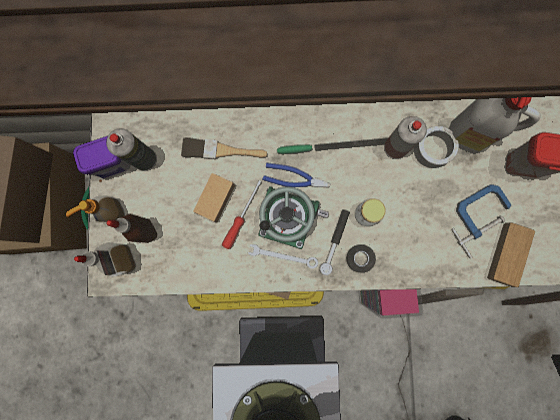

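Top view: wheel centred near (288,213), with a dark knob at about (266,226) that should be the handle. I'll enlarge both views around the wheel.

```bash
cat > h.py <<'E'
import numpy as np,cv2
from cell import env
def ray(n,uv):
    p=env.camera_params(n);E=np.array(p["extrinsics"]);R,t=E[:3,:3],E[:3,3]
    d=R.T@np.array([(uv[0]-p["cx"])/p["fx"],-(uv[1]-p["cy"])/p["fy"],-1]);return -R.T@t,d
def plane(n,uv,z):
    o,d=ray(n,uv);return o+d*(z-o[2])/d[2]
def proj(n,X):
    p=env.camera_params(n);E=np.array(p["extrinsics"]);c=E[:3,:3]@np.array(X)+E[:3,3]
    return np.array([p["cx"]+p["fx"]*c[0]/-c[2],p["cy"]-p["fy"]*c[1]/-c[2]])
E
python3 - <<'E'
import cv2,numpy as np
a=cv2.imread("pics/top0.png")[170:260,240:340]; b=cv2.imread("pics/side0.png")[180:270,240:340]
cv2.imwrite("pics/z0.png",np.hstack([cv2.resize(i,(400,360),interpolation=cv2.INTER_CUBIC) for i in(a,b)]))
from h import *
for n,uv in(("top",(288,213)),):
    print(plane(n,uv,.13))
E
```

```text
[ 0.51748583 -0.04624607  0.13      ]
```

View pics/z0.png

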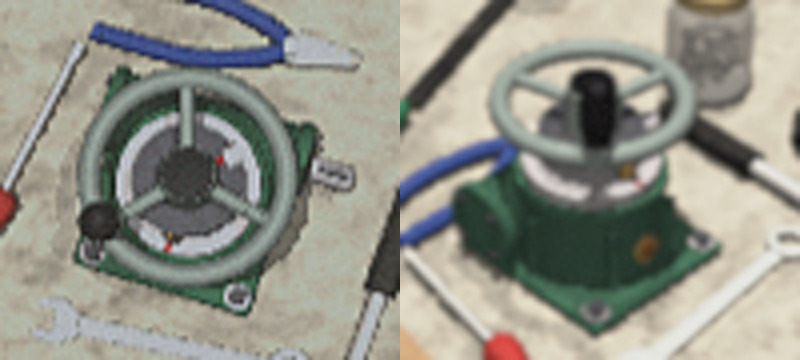

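Top view (crop is 4x, offset 240,170): hub cap at about (286.6,213), handle top near (264.8,224.3), notch red mark near (294.8,209.4) and pin red mark near (281.5,231.5). The handle is at lower left and the pin at the bottom, towards the robot. Next I'll measure these with masks.

```bash
cat >> h.py <<'E'
def blob(m,near,r):
    n,l,s,c=cv2.connectedComponentsWithStats(m.astype(np.uint8))
    k=[i for i in range(1,n) if np.hypot(*(c[i]-near))<r]
    return [(c[i].round(2).tolist(),int(s[i,4])) for i in sorted(k,key=lambda i:-s[i,4])[:3]]
def look(im,cap=(286.6,213),hand=(264.8,224.3)):
    f=im.astype(int);R,G,B=f[...,0],f[...,1],f[...,2];mx=f.max(2)
    return dict(cap=blob(mx<70,cap,4),hand=blob(mx<45,hand,5),red=blob((R>G+60)&(R>B+60),cap,25),
      brass=blob((R>B+40)&(R>90)&(abs(R-G)<70)&(G>B+15),cap,25))
E
python3 - <<'E'
from h import *
im=cv2.imread("pics/top0.png")[:,:,::-1]
print(look(im))
f=im[170:260,240:340].astype(int)
# rim: grey-green pixels light, outer ellipse
hsv=cv2.cvtColor(im,cv2.COLOR_RGB2HSV)
for p in((286,170+70//4),(286,172),(262,212),(313,215)): print(p,im[int(p[1]),int(p[0])])
# cap & handle pixel values
print(im[205:222,280:294].max(2)); print(im[216:232,256:274].max(2))
E
```

```text
{'cap': [([286.59, 213.75], 158)], 'hand': [([267.11, 227.78], 9), ([261.0, 224.57], 7), ([267.67, 223.67], 3)], 'red': [([294.5, 209.5], 4), ([281.33, 231.33], 3)], 'brass': [([282.0, 228.5], 2)]}
(286, 187) [111 119 110]
(286, 172) [183 183 167]
(262, 212) [152 162 157]
(313, 215) [123 132 125]
[[105  98 101  80  60 129 179 156  88  99  97  98  97  94]
 [ 99 104 100  85  81 120 120 112  70 109 105  98  96  99]
 [ 99 106  85  76  67  80  56  53  53  86  92  89 101  99]
 [ 98 105  70  59  51  55  58  54  58  57  63  81  79 103]
 [ 74  89  67  58  57  57  52  59  50  55  54  68  47  87]
 [ 64  63  60  57  58  60  55  60  60  57  55  53  53  67]
 [ 71  52  58  59  56  55  62  61  63  58  52  65  52  96]
 [ 67  62  60  59  62  60  61  60  61  61  63  59  57  82]
 [ 55  58  65  60  55  67  61  63  61  62  59  63  57 101]
 [ 80  58  60  53  62  63  64  61  68  61  62  57  60 106]
 [ 82  68  57  65  64  63  65  66  61  64  67  66  47  86]
 [ 78  59  61  64  66  63  60  64  65  65  60  64  97  63]
 [ 99  90  61  63  62  70  66  70  69  61  65  57  85 111]
 [141  99  92  65  59  60  70  65  
[... 702 characters left out ...]
 45  66  96 154 159 151]
 [164 166 166 175  61  42  53  60  61  55  50  48  43  67 101 123 149 124]
 [168 159 170 113  38  47  49  57  75  66  50  43  43  64  96  77 107 115]
 [165 160 169  84  50  44  51  64  66  62  49  56  51  49  81  61 126 129]
 [161 156 166 122  38  43  44  59  58  48  49  45  44  34  77  66 102 129]
 [163 160 167 163  51  47  51  51  56  52  55  46  42  57  68  70  71  95]
 [166 169 169 183  64  33  44  49  46  53  40  40  37  75  63  66  72  63]
 [160 159 166 158  81  99  43  39  52  37  33  37  74  82  68  65  60  67]
 [159 158 171 106  90 116 105  59  96  51 115 133 158 142 120 112  65  65]
 [160 162 175  88 156  98 101  72  89  67 123 143 162 168 155 133 109  94]]
```

Run:
```python
from h import *
c=plane("top",(286.3,212.9),.137);h=plane("top",(264.7,224.8),.172);n=plane("top",(294.5,209.5),.11)
p=plane("top",(281.9,228.7),.09);m=plane("top",(281.33,231.33),.078)
an=lambda a:np.degrees(np.arctan2(a[1]-c[1],a[0]-c[0]))
for k,v in dict(cap=c,hand=h,notchmark=n,pin=p,mark=m).items(): print(k,v.round(4),np.hypot(*(v-c)[:2]).round(4),an(v).round(1))
print(proj("side",c),proj("side",h),proj("side",p))
```

```text
cap [ 0.5171 -0.0424  0.137 ] 0.0 0.0
hand [0.4881 0.0059 0.172 ] 0.0563 121.0
notchmark [ 0.5275 -0.0618  0.11  ] 0.022 -61.6
pin [ 0.4845 -0.0304  0.09  ] 0.0347 159.9
mark [ 0.479  -0.0287  0.078 ] 0.0405 160.2
[288.3426322  198.52954867] [290.54681095 199.84618237] [297.85819909 220.0832903 ]
```

```bash
cat >> h.py <<'E'
from scipy.spatial.transform import Rotation as Ro
def plan(way,n):  # way: list of (x,y,z,yaw) tool-down waypoints, n rows each; prints rounded tool-frame rows
    o=env.get_obs();p=np.array(o["tool_pos"]);R=Ro.from_euler("xyz",o["tool_rot"],degrees=True)
    for w,k in zip(way,n):
        T=Ro.from_euler("xyz",[180,0,w[3]],degrees=True)
        for i in range(k):
            s=R.inv().apply((np.array(w[:3])-p)/(k-i))*100; s=s.round(2)
            v=((R.inv()*T).as_rotvec(degrees=True)/(k-i)).round(1)
            p=p+R.apply(s/100);R=R*Ro.from_rotvec(v,degrees=True)
            print(dict(x=s[0],y=s[1],z=s[2],ax=v[0],ay=v[1],az=v[2]))
        print(p.round(4),R.as_euler("xyz",degrees=True).round(1))
def st():
    o=env.get_obs();print(o["time_s"],o["tool_pos"].round(4),o["tool_rot"].round(1),o["force"].round(1),o["qpos"].round(0))
E
python3 - <<'E'
from h import *
plan([(.35,-.42,.215,50),(.4547,-.0123,.205,121)],[5,10])
E
```

```text
{'x': np.float64(3.8), 'y': np.float64(-2.74), 'z': np.float64(-0.4), 'ax': np.float64(-0.0), 'ay': np.float64(-0.0), 'az': np.float64(-6.1)}
{'x': np.float64(4.07), 'y': np.float64(-2.32), 'z': np.float64(-0.4), 'ax': np.float64(-0.0), 'ay': np.float64(-0.0), 'az': np.float64(-6.1)}
{'x': np.float64(4.29), 'y': np.float64(-1.87), 'z': np.float64(-0.4), 'ax': np.float64(-0.0), 'ay': np.float64(-0.0), 'az': np.float64(-6.1)}
{'x': np.float64(4.47), 'y': np.float64(-1.4), 'z': np.float64(-0.4), 'ax': np.float64(-0.0), 'ay': np.float64(-0.0), 'az': np.float64(-6.1)}
{'x': np.float64(4.6), 'y': np.float64(-0.92), 'z': np.float64(-0.4), 'ax': np.float64(-0.1), 'ay': np.float64(-0.0), 'az': np.float64(-6.1)}
[ 0.35  -0.42   0.215] [180.  -0.  50.]
{'x': np.float64(3.79), 'y': np.float64(-1.82), 'z': np.float64(0.1), 'ax': np.float64(0.0), 'ay': np.float64(-0.0), 'az': np.float64(-7.1)}
{'x': np.float64(3.99), 'y': np.float64(-1.34), 'z': np.float64(0.1), 'ax': np.float64(0.0), 'ay': np.float64(-0.0), 'az': np.float64(-7.1)}
{'x': np.float64(4.13), 'y': np.float64(-0.83), 'z': np.float64(0.
[... 394 characters left out ...]
.72), 'z': np.float64(0.1), 'ax': np.float64(0.0), 'ay': np.float64(-0.0), 'az': np.float64(-7.1)}
{'x': np.float64(4.03), 'y': np.float64(1.23), 'z': np.float64(0.11), 'ax': np.float64(0.0), 'ay': np.float64(-0.0), 'az': np.float64(-7.1)}
{'x': np.float64(3.84), 'y': np.float64(1.72), 'z': np.float64(0.1), 'ax': np.float64(0.0), 'ay': np.float64(-0.0), 'az': np.float64(-7.1)}
{'x': np.float64(3.6), 'y': np.float64(2.18), 'z': np.float64(0.11), 'ax': np.float64(0.0), 'ay': np.float64(-0.0), 'az': np.float64(-7.1)}
{'x': np.float64(3.3), 'y': np.float64(2.6), 'z': np.float64(0.1), 'ax': np.float64(0.0), 'ay': np.float64(-0.0), 'az': np.float64(-7.1)}
[ 0.4547 -0.0123  0.205 ] [180.  -0. 121.]
```

Emit:
jog_arm:
  motion:
    - {"x": 3.8, "y": -2.7, "z": -0.4, "az": -6.1}
    - {"x": 4.1, "y": -2.3, "z": -0.4, "az": -6.1}
    - {"x": 4.3, "y": -1.9, "z": -0.4, "az": -6.1}
    - {"x": 4.5, "y": -1.4, "z": -0.4, "az": -6.1}
    - {"x": 4.6, "y": -0.9, "z": -0.4, "az": -6.1}
  claw: -1
  squeeze: 10

```text
$.motion[0]: bad value
```

Emit:
jog_arm:
  motion:
    - {"x": 3.8, "y": -1.8, "z": 0.1, "az": -7.1}
    - {"x": 4.0, "y": -1.3, "z": 0.1, "az": -7.1}
    - {"x": 4.1, "y": -0.8, "z": 0.1, "az": -7.1}
    - {"x": 4.2, "y": -0.3, "z": 0.1, "az": -7.1}
    - {"x": 4.2, "y": 0.2, "z": 0.1, "az": -7.1}

```text
$.motion[0]: bad value
```

Run:
```python
from h import *
st()
plan([(.4547,-.0123,.205,121),(.4547,-.0123,.146,121)],[5,5])
```

```text
0.1 [ 0.2164 -0.6123  0.1948] [-179.9    0.    19.5] [-0.3 -0.8 -0.2] [71. 18. -4. 83.  1. 79. -3.]
{'x': np.float64(8.49), 'y': np.float64(-9.73), 'z': np.float64(-0.19), 'ax': np.float64(-0.0), 'ay': np.float64(-0.0), 'az': np.float64(-20.3)}
{'x': np.float64(11.34), 'y': np.float64(-6.17), 'z': np.float64(-0.19), 'ax': np.float64(-0.0), 'ay': np.float64(-0.0), 'az': np.float64(-20.3)}
{'x': np.float64(12.78), 'y': np.float64(-1.86), 'z': np.float64(-0.19), 'ax': np.float64(-0.0), 'ay': np.float64(-0.0), 'az': np.float64(-20.3)}
{'x': np.float64(12.63), 'y': np.float64(2.69), 'z': np.float64(-0.19), 'ax': np.float64(-0.0), 'ay': np.float64(-0.0), 'az': np.float64(-20.3)}
{'x': np.float64(10.91), 'y': np.float64(6.91), 'z': np.float64(-0.18), 'ax': np.float64(-0.0), 'ay': np.float64(-0.1), 'az': np.float64(-20.3)}
[ 0.4547 -0.0123  0.205 ] [-180.    0.  121.]
{'x': np.float64(-0.0), 'y': np.float64(-0.0), 'z': np.float64(1.18), 'ax': np.float64(-0.0), 'ay': np.float64(0.0), 'az': np.float64(-0.0)}
{'x': np.float64(-0.0), 'y': np.float64(-0.0), 'z': np.float64(1.18), 'ax': np.float64(-0.0), 'ay': np.float64(0.0), 'az': np.float64(-0.0)}
{'x': np.float64(-0.0), 'y': np.float64(-0.0), 'z': np.float64(1.18), 'ax': np.float64(-0.0), 'ay': np.float64(0.0), 'az': np.float64(-0.0)}
{'x': np.float64(-0.0), 'y': np.float64(-0.0), 'z': np.float64(1.18), 'ax': np.float64(-0.0), 'ay': np.float64(0.0), 'az': np.float64(-0.0)}
{'x': np.float64(-0.0), 'y': np.float64(-0.0), 'z': np.float64(1.18), 'ax': np.float64(-0.0), 'ay': np.float64(0.0), 'az': np.float64(-0.0)}
[ 0.4547 -0.0123  0.146 ] [-180.    0.  121.]
```

Both calls were refused, probably because every row needs all six keys.

Emit:
jog_arm:
  motion:
    - {"x": 3.8, "y": -2.7, "z": -0.4, "ax": 0, "ay": 0, "az": -6.1}
    - {"x": 4.1, "y": -2.3, "z": -0.4, "ax": 0, "ay": 0, "az": -6.1}
    - {"x": 4.3, "y": -1.9, "z": -0.4, "ax": 0, "ay": 0, "az": -6.1}
    - {"x": 4.5, "y": -1.4, "z": -0.4, "ax": 0, "ay": 0, "az": -6.1}
    - {"x": 4.6, "y": -0.9, "z": -0.4, "ax": 0, "ay": 0, "az": -6.1}
  claw: -1
  squeeze: 10

```text
time_s: 0.6
tool_pos: [0.3517, -0.4186, 0.2155]
tool_rot: [-180.0, 0.0, 50.2]
force: [-0.0, -0.8, 0.2]
grip_width: 0.0548
grasp_force: 0.0
```

Emit:
jog_arm:
  motion:
    - {"x": 3.8, "y": -1.8, "z": 0.1, "ax": 0, "ay": 0, "az": -7.1}
    - {"x": 4.0, "y": -1.3, "z": 0.1, "ax": 0, "ay": 0, "az": -7.1}
    - {"x": 4.1, "y": -0.8, "z": 0.1, "ax": 0, "ay": 0, "az": -7.1}
    - {"x": 4.2, "y": -0.3, "z": 0.1, "ax": 0, "ay": 0, "az": -7.1}
    - {"x": 4.2, "y": 0.2, "z": 0.1, "ax": 0, "ay": 0, "az": -7.1}

```text
time_s: 1.1
tool_pos: [0.4042, -0.2156, 0.2104]
tool_rot: [-180.0, 0.0, 85.8]
force: [1.1, -0.2, 0.5]
grip_width: 0.015
grasp_force: 0.0
```

Run:
```python
from h import *
st()
plan([(.4547,-.0123,.205,121)],[5])
```

```text
1.1 [ 0.4042 -0.2156  0.2104] [-180.     0.    85.8] [ 1.1 -0.2  0.5] [ 52.  -5. -26. 107.  -2.  78.  23.]
{'x': np.float64(4.13), 'y': np.float64(0.71), 'z': np.float64(0.11), 'ax': np.float64(-0.0), 'ay': np.float64(-0.0), 'az': np.float64(-7.0)}
{'x': np.float64(4.01), 'y': np.float64(1.2), 'z': np.float64(0.11), 'ax': np.float64(-0.0), 'ay': np.float64(-0.0), 'az': np.float64(-7.1)}
{'x': np.float64(3.83), 'y': np.float64(1.69), 'z': np.float64(0.1), 'ax': np.float64(-0.0), 'ay': np.float64(-0.0), 'az': np.float64(-7.0)}
{'x': np.float64(3.6), 'y': np.float64(2.15), 'z': np.float64(0.11), 'ax': np.float64(-0.0), 'ay': np.float64(-0.0), 'az': np.float64(-7.1)}
{'x': np.float64(3.31), 'y': np.float64(2.57), 'z': np.float64(0.1), 'ax': np.float64(-0.0), 'ay': np.float64(-0.0), 'az': np.float64(-7.0)}
[ 0.4547 -0.0123  0.205 ] [-180.   -0.  121.]
```

Emit:
jog_arm:
  motion:
    - {"x": 4.1, "y": 0.7, "z": 0.1, "ax": 0, "ay": 0, "az": -7.0}
    - {"x": 4.0, "y": 1.2, "z": 0.1, "ax": 0, "ay": 0, "az": -7.1}
    - {"x": 3.8, "y": 1.7, "z": 0.1, "ax": 0, "ay": 0, "az": -7.0}
    - {"x": 3.6, "y": 2.2, "z": 0.1, "ax": 0, "ay": 0, "az": -7.1}
    - {"x": 3.3, "y": 2.6, "z": 0.1, "ax": 0, "ay": 0, "az": -7.0}

```text
time_s: 1.6
tool_pos: [0.4565, -0.0132, 0.2055]
tool_rot: [-180.0, 0.0, 120.9]
force: [0.3, 0.1, -0.8]
grip_width: 0.0004
grasp_force: 0.0
```

Run:
```python
from h import *
st()
cv2.imwrite("pics/a.png",np.hstack([cv2.resize(env.read_camera(n)[y:y+120,x:x+130,::-1],(400,370),interpolation=cv2.INTER_CUBIC) for n,x,y in(("top",225,160),("side",225,150))]))
plan([(.4547,-.0123,.146,121)],[5])
```

```text
1.6 [ 0.4565 -0.0132  0.2055] [-180.     0.   120.9] [ 0.3  0.1 -0.8] [ 39.  -5. -38. 107.  -3.  77.  33.]
{'x': np.float64(-0.05), 'y': np.float64(-0.09), 'z': np.float64(1.2), 'ax': np.float64(0.0), 'ay': np.float64(-0.0), 'az': np.float64(0.1)}
{'x': np.float64(-0.05), 'y': np.float64(-0.09), 'z': np.float64(1.19), 'ax': np.float64(0.0), 'ay': np.float64(-0.0), 'az': np.float64(0.1)}
{'x': np.float64(-0.05), 'y': np.float64(-0.09), 'z': np.float64(1.2), 'ax': np.float64(0.0), 'ay': np.float64(-0.0), 'az': np.float64(0.1)}
{'x': np.float64(-0.05), 'y': np.float64(-0.08), 'z': np.float64(1.19), 'ax': np.float64(0.0), 'ay': np.float64(-0.0), 'az': np.float64(0.0)}
{'x': np.float64(-0.04), 'y': np.float64(-0.09), 'z': np.float64(1.2), 'ax': np.float64(0.1), 'ay': np.float64(-0.1), 'az': np.float64(0.1)}
[ 0.4547 -0.0123  0.146 ] [-180.    0.  121.]
```

View pics/a.png

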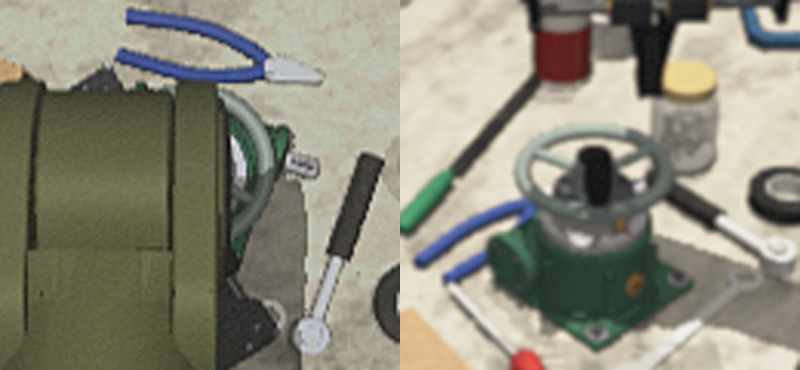

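The side view shows the fingers closed, with the tip at about (650,95) in the crop, clear of the wheel. The handle is unmoved at (597,175). The arm hides the wheel in the top view. I'll descend next.

Emit:
jog_arm:
  motion:
    - {"x": 0, "y": -0.1, "z": 1.2, "ax": 0, "ay": 0, "az": 0}
    - {"x": 0, "y": -0.1, "z": 1.2, "ax": 0, "ay": 0, "az": 0}
    - {"x": 0, "y": 0, "z": 1.2, "ax": 0, "ay": 0, "az": 0}
    - {"x": 0, "y": 0, "z": 1.2, "ax": 0, "ay": 0, "az": 0}
    - {"x": 0, "y": 0, "z": 1.2, "ax": 0, "ay": 0, "az": 0}

```text
time_s: 2.2
tool_pos: [0.4544, -0.0166, 0.1443]
tool_rot: [-180.0, -0.0, 120.6]
force: [0.6, 1.0, -0.2]
grip_width: 0.0001
grasp_force: 0.0
```

Emit:
jog_arm:
  motion:
    - {"x": 0, "y": 0.4, "z": 0, "ax": 0, "ay": 0, "az": 0}
    - {"x": 0, "y": 0.4, "z": 0, "ax": 0, "ay": 0, "az": 0}
    - {"x": 0, "y": 0.4, "z": 0, "ax": 0, "ay": 0, "az": 0}
    - {"x": 0, "y": 0.2, "z": 0, "ax": 0, "ay": 0, "az": 0}
    - {"x": 0, "y": 0, "z": 0, "ax": 0, "ay": 0, "az": 0}

```text
time_s: 2.7
tool_pos: [0.4676, -0.0083, 0.1462]
tool_rot: [180.0, 0.0, 120.7]
force: [0.6, -0.5, -0.9]
grip_width: 0.0008
grasp_force: 0.0
```

Run:
```python
from h import *
st()
cv2.imwrite("pics/b.png",cv2.resize(env.read_camera("side")[150:270,225:355,::-1],(650,600),interpolation=cv2.INTER_CUBIC))
o=env.get_obs();C=np.array([.5171,-.0424]);d=o["tool_pos"][:2]-C
y=np.radians(o["tool_rot"][2]);x_=np.array([np.cos(y),np.sin(y)]);y_=np.array([np.sin(y),-np.cos(y)])
print("wheel centre in tool mm",-d@x_*1e3,-d@y_*1e3)
```

```text
2.7 [ 0.4676 -0.0083  0.1462] [180.    0.  120.7] [ 0.6 -0.5 -0.9] [ 38.  -1. -40. 111.  -1.  70.  29.]
wheel centre in tool mm -54.5808104474922 25.539613828832458
```

View pics/b.png

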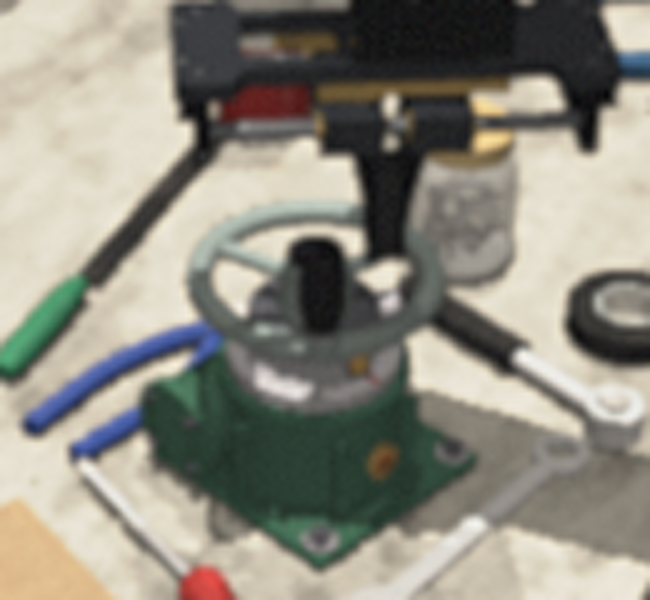

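The fingertip is at about (385,250) in the crop. It looks about 17 mm thick, so contact is about 20 mm from the TCP, not 26. The tip isn't touching the handle (320,285) yet. I'll centre it, then sweep clockwise around the axis.

Emit:
jog_arm:
  motion:
    - {"x": 0.3, "y": 0.3, "z": 0, "ax": 0, "ay": 0, "az": 0}
    - {"x": 0, "y": 0.2, "z": 0, "ax": 0, "ay": 0, "az": 0}
    - {"x": 0.22, "y": 0.83, "z": 0, "ax": 0, "ay": 0, "az": 8}
    - {"x": 0.22, "y": 0.83, "z": 0, "ax": 0, "ay": 0, "az": 8}
    - {"x": 0.22, "y": 0.83, "z": 0, "ax": 0, "ay": 0, "az": 8}

```text
time_s: 3.25
tool_pos: [0.4899, 0.0123, 0.1459]
tool_rot: [-180.0, 0.0, 96.3]
force: [-1.1, 0.3, 1.2]
grip_width: 0.0005
grasp_force: 0.9
```

Emit:
jog_arm:
  motion:
    - {"x": 0.22, "y": 0.83, "z": 0, "ax": 0, "ay": 0, "az": 8}
    - {"x": 0.22, "y": 0.83, "z": 0, "ax": 0, "ay": 0, "az": 8}
    - {"x": 0.22, "y": 0.83, "z": 0, "ax": 0, "ay": 0, "az": 8}
    - {"x": 0.22, "y": 0.83, "z": 0, "ax": 0, "ay": 0, "az": 8}
    - {"x": 0, "y": 0, "z": 0, "ax": 0, "ay": 0, "az": 0}

```text
time_s: 3.75
tool_pos: [0.5243, 0.018, 0.1458]
tool_rot: [180.0, -0.0, 64.7]
force: [0.6, -0.2, -0.1]
grip_width: 0.0006
grasp_force: 0.0
```

```bash
cat >> h.py <<'E'
def cen(C=(.5171,-.0424)):
    o=env.get_obs();d=o["tool_pos"][:2]-np.array(C)
    y=np.radians(o["tool_rot"][2]);x_=np.array([np.cos(y),np.sin(y)]);y_=np.array([np.sin(y),-np.cos(y)])
    print("wheel centre in tool mm",-d@x_*1e3,-d@y_*1e3)
E
python3 - <<'E'
from h import *
st();cen()
cv2.imwrite("pics/c.png",np.hstack([cv2.resize(env.read_camera(n)[y:y+120,x:x+130,::-1],(400,370),interpolation=cv2.INTER_CUBIC) for n,x,y in(("top",225,160),("side",225,150))]))
E
```

```text
3.75 [0.5243 0.018  0.1458] [180.   -0.   64.7] [ 0.6 -0.2 -0.1] [ 33.   8. -40. 104.   5.  71. -34.]
wheel centre in tool mm -57.621895573272916 19.35577763719962
```

View pics/c.png

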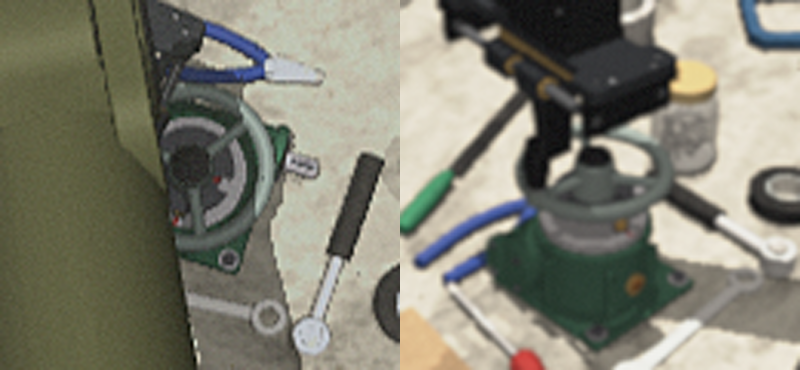

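The wheel is following. In the top crop the notch mark is at about (215,178), cap (190,163) and pin mark (178,217), which puts the handle near 60°. I'll continue another 64°.

Emit:
jog_arm:
  motion:
    - {"x": 0.22, "y": 0.83, "z": 0, "ax": 0, "ay": 0, "az": 8}
    - {"x": 0.22, "y": 0.83, "z": 0, "ax": 0, "ay": 0, "az": 8}
    - {"x": 0.22, "y": 0.83, "z": 0, "ax": 0, "ay": 0, "az": 8}
    - {"x": 0.22, "y": 0.83, "z": 0, "ax": 0, "ay": 0, "az": 8}
    - {"x": 0.22, "y": 0.83, "z": 0, "ax": 0, "ay": 0, "az": 8}

```text
time_s: 4.35
tool_pos: [0.5609, -0.0007, 0.1458]
tool_rot: [-180.0, 0.0, 24.5]
force: [-0.5, 1.6, 0.6]
grip_width: 0.0005
grasp_force: 0.6
```

Emit:
jog_arm:
  motion:
    - {"x": 0.22, "y": 0.83, "z": 0, "ax": 0, "ay": 0, "az": 8}
    - {"x": 0.22, "y": 0.83, "z": 0, "ax": 0, "ay": 0, "az": 8}
    - {"x": 0.22, "y": 0.83, "z": 0, "ax": 0, "ay": 0, "az": 8}
    - {"x": 0, "y": 0, "z": 0, "ax": 0, "ay": 0, "az": 0}
    - {"x": 0, "y": 0, "z": 0, "ax": 0, "ay": 0, "az": 0}

```text
time_s: 4.85
tool_pos: [0.574, -0.023, 0.1457]
tool_rot: [180.0, 0.0, 0.9]
force: [-0.0, -0.6, 0.1]
grip_width: 0.0007
grasp_force: 0.0
```

Run:
```python
from h import *
st();cen()
im=env.read_camera("top");print(look(im))
cv2.imwrite("pics/d.png",np.hstack([cv2.resize(i[y:y+90,x:x+100,::-1],(400,360),interpolation=cv2.INTER_CUBIC) for i,x,y in((im,240,170),(env.read_camera("side"),240,170))]))
```

```text
4.85 [ 0.574  -0.023   0.1457] [180.    0.    0.9] [-0.  -0.6  0.1] [ 27.  13. -32.  97.   7.  72. -95.]
wheel centre in tool mm -57.229178331107455 18.468761610585094
{'cap': [], 'hand': [], 'red': [], 'brass': []}
```

View pics/d.png

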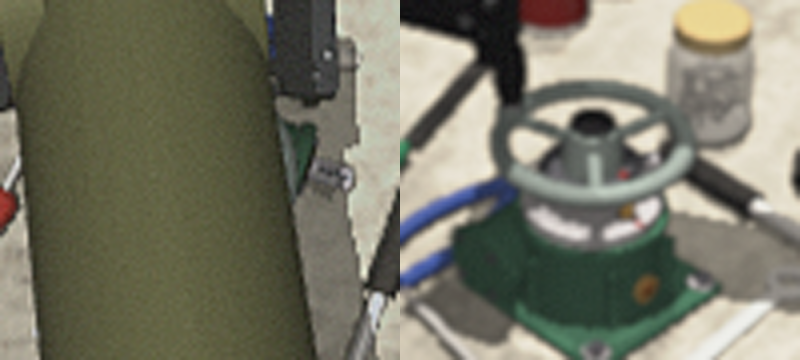

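The arm hides the wheel from above. In the side view (crop x-400, 4x) the notch mark is at (224,174), brass pin (228,212) and pin mark (241,226).

Run:
```python
from h import *
im=env.read_camera("side");R,G,B=[im[...,i].astype(int) for i in range(3)]
print(blob((R>G+45)&(R>B+45)&(R>90),(297,219),12),blob((R>B+35)&(G>B+12)&(R>70),(297,222),8))
C=np.array([.5171,-.0424])
def a(v): d=v[:2]-C;return np.hypot(*d).round(4),np.degrees(np.arctan2(d[1],d[0])).round(1)
for u,z in(((295.6,213.1),.101),((296.6,222.6),.088),((299.9,226.1),.078)):print(a(plane("side",u,z)))
# predicted notch mark at r=.022 and pin for given angles
for t in(150,155,160,165,170,175,180):
    r=np.radians(t);print(t,proj("side",[*(C+.022*np.array([np.cos(r),np.sin(r)])),.101]).round(1),proj("side",[*(C+.0405*np.array([np.cos(r),np.sin(r)])),.078]).round(1))
s=im[200:235,280:310]; cv2.imwrite("pics/raw.png",s[:,:,::-1])
```

```text
[([295.33, 213.33], 3)] [([296.11, 222.33], 9)]
(np.float64(0.0215), np.float64(175.0))
(np.float64(0.0388), np.float64(148.7))
(np.float64(0.0446), np.float64(157.0))
150 [293.1 214.8] [297.2 226. ]
155 [293.8 214.5] [298.3 225.5]
160 [294.3 214.2] [299.4 225. ]
165 [294.9 213.9] [300.4 224.3]
170 [295.3 213.5] [301.2 223.7]
175 [295.8 213.2] [302.  222.9]
180 [296.1 212.8] [302.6 222.2]
```

Emit:
jog_arm:
  motion:
    - {"x": 0.22, "y": 0.83, "z": 0, "ax": 0, "ay": 0, "az": 8}
    - {"x": 0, "y": 0, "z": 0, "ax": 0, "ay": 0, "az": 0}
    - {"x": 0, "y": 0, "z": 0, "ax": 0, "ay": 0, "az": 0}
    - {"x": 0, "y": 0, "z": 0, "ax": 0, "ay": 0, "az": 0}
    - {"x": 0, "y": 0, "z": 0, "ax": 0, "ay": 0, "az": 0}

```text
time_s: 5.5
tool_pos: [0.5767, -0.0309, 0.1457]
tool_rot: [180.0, 0.0, -7.2]
force: [0.3, -0.3, -0.4]
grip_width: 0.0005
grasp_force: 0.0
```

Run:
```python
from h import *
st();cen()
```

```text
5.5 [ 0.5767 -0.0309  0.1457] [180.    0.   -7.2] [ 0.3 -0.3 -0.4] [  27.   14.  -31.   97.    7.   72. -102.]
wheel centre in tool mm -57.64285523814686 18.90435750915712
```

Emit:
jog_arm:
  motion:
    - {"x": 0, "y": -0.5, "z": 0, "ax": 0, "ay": 0, "az": 0}
    - {"x": 0, "y": -1, "z": 0, "ax": 0, "ay": 0, "az": 0}
    - {"x": 0, "y": 0, "z": -2, "ax": 0, "ay": 0, "az": 0}
    - {"x": 0, "y": 0, "z": -2.5, "ax": 0, "ay": 0, "az": 0}
    - {"x": 0, "y": 0, "z": -2.5, "ax": 0, "ay": 0, "az": 0}

```text
time_s: 6.0
tool_pos: [0.5785, -0.0149, 0.2163]
tool_rot: [-180.0, 0.0, -7.2]
force: [0.6, -1.0, 0.3]
grip_width: 0.0005
grasp_force: 0.0
```

Emit:
jog_arm:
  motion:
    - {"x": 0, "y": 4, "z": 0, "ax": 0, "ay": 0, "az": 0}
    - {"x": 0, "y": 5, "z": 0, "ax": 0, "ay": 0, "az": 0}
    - {"x": 0, "y": 5, "z": 0, "ax": 0, "ay": 0, "az": 0}
    - {"x": 0, "y": 5, "z": 0, "ax": 0, "ay": 0, "az": 0}
    - {"x": 0, "y": 5, "z": 0, "ax": 0, "ay": 0, "az": 0}

```text
time_s: 6.5
tool_pos: [0.5482, -0.2551, 0.216]
tool_rot: [180.0, -0.0, -7.2]
force: [1.0, 0.0, 0.5]
grip_width: 0.0006
grasp_force: 0.0
```

Run:
```python
from h import *
st()
im=env.read_camera("top");print(look(im))
cv2.imwrite("pics/e.png",np.hstack([cv2.resize(i[y:y+90,x:x+100,::-1],(400,360),interpolation=cv2.INTER_CUBIC) for i,x,y in((im,240,170),(env.read_camera("side"),240,170))]))
```

```text
6.5 [ 0.5482 -0.2551  0.216 ] [180.   -0.   -7.2] [1.  0.  0.5] [ 41.  14. -23.  88.   5.  80. -79.]
{'cap': [([285.56, 209.41], 27), ([285.0, 213.0], 1), ([289.0, 213.0], 1)], 'hand': [], 'red': [([285.5, 223.5], 4), ([281.5, 231.5], 4)], 'brass': [([283.22, 227.89], 9)]}
```

View pics/e.png

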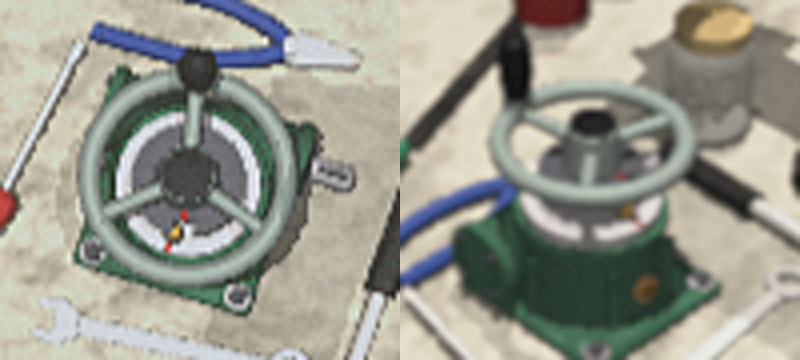

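The handle top is now at crop (197,71). The notch mark (184,216) is next to the pin mark (167,247), so a few degrees remain. I'll compute the angle.

Run:
```python
from h import *
im=cv2.imread("pics/e.png")[:,:400]
for nm,x0,x1,y0,y1,src in(("h1",165,230,35,110,im),("h0",70,130,190,250,cv2.imread("pics/z0.png")[:,:400])):
    m=(cv2.GaussianBlur(src,(5,5),0).max(2)<80).astype(np.uint8);q=np.zeros_like(m);q[y0:y1,x0:x1]=m[y0:y1,x0:x1]
    n,l,s,c=cv2.connectedComponentsWithStats(q);i=1+np.argmax(s[1:,4]);u=(c[i]+.5)/4-.5+[240,170]
    print(nm,u,s[i],plane("top",u,.172).round(4))
C=np.array([.5171,-.0424])
def a(v): d=v[:2]-C;return v.round(4),np.hypot(*d).round(4),np.degrees(np.arctan2(d[1],d[0])).round(1)
print("notchmark",a(plane("top",(285.5,223.5),.101)));print("pinmark",a(plane("top",(281.5,231.5),.078)),"pin",a(plane("top",(283.2,227.9),.09)))
```

```text
h1 [287.95397793 188.52148664] [ 165   49   53   60 1722] [ 0.5677 -0.0478  0.172 ]
h0 [265.43800461 225.10957324] [  79  190   51   60 1734] [0.4874 0.0043 0.172 ]
notchmark (array([ 0.4958, -0.0395,  0.101 ]), np.float64(0.0215), np.float64(172.3))
pinmark (array([ 0.4786, -0.0291,  0.078 ]), np.float64(0.0408), np.float64(160.9)) pin (array([ 0.4863, -0.0336,  0.09  ]), np.float64(0.032), np.float64(164.1))
```

The line from notch mark to handle puts the notch at about 172°, and the pin is at about 161.5°. That leaves about 10.7° clockwise. I'll retrace the exact path to the contact pose, then push 10.7°.

Emit:
jog_arm:
  motion:
    - {"x": 0, "y": -5, "z": 0, "ax": 0, "ay": 0, "az": 0}
    - {"x": 0, "y": -5, "z": 0, "ax": 0, "ay": 0, "az": 0}
    - {"x": 0, "y": -5, "z": 0, "ax": 0, "ay": 0, "az": 0}
    - {"x": 0, "y": -5, "z": 0, "ax": 0, "ay": 0, "az": 0}
    - {"x": 0, "y": -4, "z": 0, "ax": 0, "ay": 0, "az": 0}

```text
time_s: 7.1
tool_pos: [0.5787, -0.0112, 0.2161]
tool_rot: [-179.9, -0.0, -7.1]
force: [1.5, 0.8, -0.4]
grip_width: 0.0005
grasp_force: 0.0
```

Run:
```python
from h import *
st();cen()
```

```text
7.1 [ 0.5787 -0.0112  0.2161] [-179.9   -0.    -7.1] [ 1.5  0.8 -0.4] [  26.   11.  -32.   91.    6.   79. -103.]
wheel centre in tool mm -57.27426200908894 38.59475934565546
```

Emit:
jog_arm:
  motion:
    - {"x": 0, "y": 0, "z": 2, "ax": 0, "ay": 0, "az": 0}
    - {"x": 0, "y": 0, "z": 2.5, "ax": 0, "ay": 0, "az": 0}
    - {"x": 0, "y": 0, "z": 2.5, "ax": 0, "ay": 0, "az": 0}
    - {"x": 0, "y": 0, "z": 0, "ax": 0, "ay": 0, "az": 0}
    - {"x": 0, "y": 0, "z": 0, "ax": 0, "ay": 0, "az": 0}

```text
time_s: 7.6
tool_pos: [0.5787, -0.0154, 0.146]
tool_rot: [-180.0, 0.0, -7.3]
force: [0.5, -0.5, 0.7]
grip_width: 0.0003
grasp_force: 0.0
```

Run:
```python
from h import *
st();cen()
C=np.array([.5171,-.0424]);a=np.radians(-10.7);d=np.array([.5767,-.0309])-C
t=C+np.array([[np.cos(a),-np.sin(a)],[np.sin(a),np.cos(a)]])@d
plan([(.5775,-.0240,.146,-7.2),(*t,.146,-17.9)],[1,3])
```

```text
7.6 [ 0.5787 -0.0154  0.146 ] [-180.     0.    -7.3] [ 0.5 -0.5  0.7] [  26.   14.  -31.   96.    7.   72. -104.]
wheel centre in tool mm -57.714044850845546 34.552046664790886
{'x': np.float64(-0.01), 'y': np.float64(0.87), 'z': np.float64(0.0), 'ax': np.float64(-0.0), 'ay': np.float64(0.0), 'az': np.float64(-0.1)}
[ 0.5775 -0.024   0.146 ] [-180.     0.    -7.2]
{'x': np.float64(0.08), 'y': np.float64(0.6), 'z': np.float64(0.0), 'ax': np.float64(-0.0), 'ay': np.float64(0.0), 'az': np.float64(3.6)}
{'x': np.float64(0.12), 'y': np.float64(0.59), 'z': np.float64(0.0), 'ax': np.float64(-0.0), 'ay': np.float64(0.0), 'az': np.float64(3.6)}
{'x': np.float64(0.17), 'y': np.float64(0.58), 'z': np.float64(0.0), 'ax': np.float64(-0.0), 'ay': np.float64(0.0), 'az': np.float64(3.5)}
[ 0.5779 -0.0422  0.146 ] [-180.     0.   -17.9]
```

Emit:
jog_arm:
  motion:
    - {"x": 0, "y": 0.87, "z": 0, "ax": 0, "ay": 0, "az": 0}
    - {"x": 0.08, "y": 0.6, "z": 0, "ax": 0, "ay": 0, "az": 3.6}
    - {"x": 0.12, "y": 0.59, "z": 0, "ax": 0, "ay": 0, "az": 3.6}
    - {"x": 0.17, "y": 0.58, "z": 0, "ax": 0, "ay": 0, "az": 3.4}
    - {"x": 0, "y": 0, "z": 0, "ax": 0, "ay": 0, "az": 0}

```text
time_s: 8.1
tool_pos: [0.5789, -0.0449, 0.1476]
tool_rot: [180.0, -0.2, -18.1]
force: [-0.6, 0.0, 0.7]
grip_width: 0.0002
grasp_force: 0.5
```

Emit:
jog_arm:
  motion:
    - {"x": 0, "y": 0, "z": 0, "ax": 0, "ay": 0, "az": 0}
    - {"x": 0, "y": -0.5, "z": 0, "ax": 0, "ay": 0, "az": 0}
    - {"x": 0, "y": -1, "z": 0, "ax": 0, "ay": 0, "az": 0}
    - {"x": 0, "y": 0, "z": -3, "ax": 0, "ay": 0, "az": 0}
    - {"x": 0, "y": 0, "z": -4, "ax": 0, "ay": 0, "az": 0}

```text
time_s: 8.6
tool_pos: [0.5803, -0.0272, 0.2134]
tool_rot: [180.0, 0.4, -17.8]
force: [0.8, -0.7, 0.9]
grip_width: 0.0006
grasp_force: 0.0
```

Emit:
jog_arm:
  motion:
    - {"x": 0, "y": 4, "z": 0, "ax": 0, "ay": 0, "az": 0}
    - {"x": 0, "y": 5, "z": 0, "ax": 0, "ay": 0, "az": 0}
    - {"x": 0, "y": 5, "z": 0, "ax": 0, "ay": 0, "az": 0}
    - {"x": 0, "y": 5, "z": 0, "ax": 0, "ay": 0, "az": 0}
    - {"x": 0, "y": 5, "z": 0, "ax": 0, "ay": 0, "az": 0}

```text
time_s: 9.1
tool_pos: [0.5085, -0.2577, 0.2159]
tool_rot: [-180.0, -0.0, -17.8]
force: [1.1, 0.2, -0.4]
grip_width: 0.0006
grasp_force: 0.0
```

Run:
```python
from h import *
st()
im=env.read_camera("top");L=look(im);print(L)
cv2.imwrite("pics/f.png",np.hstack([cv2.resize(i[y:y+90,x:x+100,::-1],(400,360),interpolation=cv2.INTER_CUBIC) for i,x,y in((im,240,170),(env.read_camera("side"),240,170))]))
C=np.array([.5171,-.0424])
def a(v): d=v[:2]-C;return v.round(4),np.hypot(*d).round(4),np.degrees(np.arctan2(d[1],d[0])).round(1)
for c,_ in L["red"]: print(a(plane("top",c,.101)),a(plane("top",c,.078)))
```

```text
9.1 [ 0.5085 -0.2577  0.2159] [-180.    -0.   -17.8] [ 1.1  0.2 -0.4] [ 42.   9. -20.  93.   3.  79. -86.]
{'cap': [([286.34, 210.46], 50), ([285.0, 214.0], 1)], 'hand': [], 'red': [([284.25, 223.0], 4), ([281.5, 231.5], 4)], 'brass': [([282.85, 227.46], 13)]}
(array([ 0.497 , -0.0366,  0.101 ]), np.float64(0.0209), np.float64(163.8)) (array([ 0.499 , -0.0363,  0.078 ]), np.float64(0.0191), np.float64(161.4))
(array([ 0.477 , -0.0295,  0.101 ]), np.float64(0.0421), np.float64(162.2)) (array([ 0.4786, -0.0291,  0.078 ]), np.float64(0.0408), np.float64(160.9))
```

View pics/f.png

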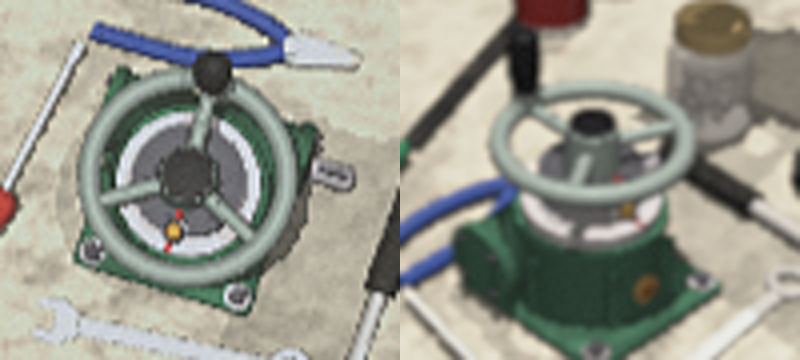

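The brass pin now sits in the notch: notch mark (180,215), pin (174,231) and pin mark (167,247) are nearly in line, with about 2° left. That's within the pin's pull-in range, so I'll press the cap.

Run:
```python
from h import *
plan([(.5171,-.0424,.205,-17.8),(.5171,-.0424,.142,-17.8)],[5,5])
```

```text
{'x': np.float64(-1.19), 'y': np.float64(-4.31), 'z': np.float64(0.19), 'ax': np.float64(0.1), 'ay': np.float64(0.0), 'az': np.float64(-0.2)}
{'x': np.float64(-1.18), 'y': np.float64(-4.31), 'z': np.float64(0.19), 'ax': np.float64(0.0), 'ay': np.float64(0.0), 'az': np.float64(-0.1)}
{'x': np.float64(-1.17), 'y': np.float64(-4.32), 'z': np.float64(0.19), 'ax': np.float64(0.1), 'ay': np.float64(0.0), 'az': np.float64(-0.2)}
{'x': np.float64(-1.16), 'y': np.float64(-4.32), 'z': np.float64(0.2), 'ax': np.float64(0.0), 'ay': np.float64(0.0), 'az': np.float64(-0.1)}
{'x': np.float64(-1.15), 'y': np.float64(-4.32), 'z': np.float64(0.2), 'ax': np.float64(0.1), 'ay': np.float64(0.1), 'az': np.float64(-0.2)}
[ 0.5171 -0.0424  0.205 ] [-180.    -0.   -17.8]
{'x': np.float64(-0.0), 'y': np.float64(0.0), 'z': np.float64(1.26), 'ax': np.float64(-0.0), 'ay': np.float64(-0.0), 'az': np.float64(0.0)}
{'x': np.float64(-0.0), 'y': np.float64(0.0), 'z': np.float64(1.26), 'ax': np.float64(-0.0), 'ay': np.float64(-0.0), 'az': np.float64(0.0)}
{'x': np.float64(-0.0), 'y': np.float64(0.0), 'z': np.float64(1.26), 'ax': np.float64(-0.0), 'ay': np.float64(-0.0), 'az': np.float64(0.0)}
{'x': np.float64(-0.0), 'y': np.float64(0.0), 'z': np.float64(1.26), 'ax': np.float64(-0.0), 'ay': np.float64(-0.0), 'az': np.float64(0.0)}
{'x': np.float64(-0.01), 'y': np.float64(0.0), 'z': np.float64(1.26), 'ax': np.float64(-0.0), 'ay': np.float64(-0.0), 'az': np.float64(0.0)}
[ 0.5171 -0.0424  0.142 ] [-180.    -0.   -17.8]
```

Emit:
jog_arm:
  motion:
    - {"x": -1.2, "y": -4.3, "z": 0.2, "ax": 0, "ay": 0, "az": 0}
    - {"x": -1.2, "y": -4.3, "z": 0.2, "ax": 0, "ay": 0, "az": 0}
    - {"x": -1.2, "y": -4.3, "z": 0.2, "ax": 0, "ay": 0, "az": 0}
    - {"x": -1.2, "y": -4.3, "z": 0.2, "ax": 0, "ay": 0, "az": 0}
    - {"x": -1.1, "y": -4.3, "z": 0.2, "ax": 0, "ay": 0, "az": 0}

```text
time_s: 9.7
tool_pos: [0.5186, -0.0312, 0.2057]
tool_rot: [-180.0, -0.0, -17.8]
force: [0.1, -0.4, -0.2]
grip_width: 0.0002
grasp_force: 0.0
```

Emit:
jog_arm:
  motion:
    - {"x": 0, "y": 0, "z": 1.2, "ax": 0, "ay": 0, "az": 0}
    - {"x": 0, "y": 0, "z": 1.2, "ax": 0, "ay": 0, "az": 0}
    - {"x": 0, "y": 0, "z": 1.2, "ax": 0, "ay": 0, "az": 0}
    - {"x": 0, "y": 0, "z": 1.2, "ax": 0, "ay": 0, "az": 0}
    - {"x": 0, "y": 0, "z": 1.0, "ax": 0, "ay": 0, "az": 0}

```text
time_s: 10.2
tool_pos: [0.5181, -0.0357, 0.1461]
tool_rot: [180.0, 0.1, -18.1]
force: [0.0, -0.1, 0.0]
grip_width: 0.0005
grasp_force: 0.0
```

Run:
```python
from h import *
st();cen()
```

```text
10.2 [ 0.5181 -0.0357  0.1461] [ 1.80e+02  1.00e-01 -1.81e+01] [ 0.  -0.1  0. ] [  30.    6.  -30.  104.    3.   70. -110.]
wheel centre in tool mm 1.085134596029121 6.690050743848939
```

Off-centre by 6.7 mm in y and 1 mm in x. I'll centre it first, then press in small steps.

Emit:
jog_arm:
  motion:
    - {"x": 0.1, "y": 0.65, "z": 0, "ax": 0, "ay": 0, "az": 0}
    - {"x": 0, "y": 0, "z": 0.3, "ax": 0, "ay": 0, "az": 0}
    - {"x": 0, "y": 0, "z": 0.3, "ax": 0, "ay": 0, "az": 0}
    - {"x": 0, "y": 0, "z": 0.3, "ax": 0, "ay": 0, "az": 0}
    - {"x": 0, "y": 0, "z": 0.3, "ax": 0, "ay": 0, "az": 0}

```text
time_s: 10.7
tool_pos: [0.5179, -0.0409, 0.1358]
tool_rot: [-180.0, -0.0, -17.9]
force: [-0.0, -0.1, 0.3]
grip_width: 0.0005
grasp_force: 0.0
```

Emit:
jog_arm:
  motion:
    - {"x": 0, "y": 0, "z": 0.2, "ax": 0, "ay": 0, "az": 0}
    - {"x": 0, "y": 0, "z": 0.2, "ax": 0, "ay": 0, "az": 0}
    - {"x": 0, "y": 0, "z": 0, "ax": 0, "ay": 0, "az": 0}
    - {"x": 0, "y": 0, "z": 0, "ax": 0, "ay": 0, "az": 0}
    - {"x": 0, "y": 0, "z": 0, "ax": 0, "ay": 0, "az": 0}

```text
time_s: 11.2
tool_pos: [0.5177, -0.041, 0.1319]
tool_rot: [180.0, -0.0, -17.9]
force: [-0.5, -0.1, 0.7]
grip_width: 0.0006
grasp_force: 0.0
```

Emit:
jog_arm:
  motion:
    - {"x": 0, "y": 0, "z": 0.3, "ax": 0, "ay": 0, "az": 0}
    - {"x": 0, "y": 0, "z": 0.3, "ax": 0, "ay": 0, "az": 0}
    - {"x": 0, "y": 0, "z": 0, "ax": 0, "ay": 0, "az": 0}
    - {"x": 0, "y": 0, "z": 0, "ax": 0, "ay": 0, "az": 0}
    - {"x": 0, "y": 0, "z": 0, "ax": 0, "ay": 0, "az": 0}

```text
time_s: 11.7
tool_pos: [0.5177, -0.041, 0.1258]
tool_rot: [180.0, -0.0, -17.9]
force: [-0.1, -0.7, 0.3]
grip_width: 0.0003
grasp_force: 0.0
```

Emit:
jog_arm:
  motion:
    - {"x": 0, "y": 0, "z": 0.15, "ax": 0, "ay": 0, "az": 0}
    - {"x": 0, "y": 0, "z": 0.15, "ax": 0, "ay": 0, "az": 0}
    - {"x": 0, "y": 0, "z": 0, "ax": 0, "ay": 0, "az": 0}
    - {"x": 0, "y": 0, "z": 0, "ax": 0, "ay": 0, "az": 0}
    - {"x": 0, "y": 0, "z": 0, "ax": 0, "ay": 0, "az": 0}

```text
time_s: 12.2
tool_pos: [0.5176, -0.0409, 0.1228]
tool_rot: [180.0, -0.0, -17.9]
force: [0.4, -0.2, 0.1]
grip_width: 0.0006
grasp_force: 0.0
```

Run:
```python
from h import *
st();cen()
a=cv2.imread("pics/side0.png")[:,:,::-1];b=env.read_camera("side")
print([blob((lambda R,G,B:(R>G+45)&(R>B+45)&(R>90))(*[b[...,i].astype(int) for i in range(3)]),(297,219),14)])
old=cv2.imread("pics/f.png")[:,400:]
new=cv2.resize(b[170:260,240:340,::-1],(400,360),interpolation=cv2.INTER_CUBIC)
cv2.imwrite("pics/g.png",np.hstack([old,new]))
```

```text
12.2 [ 0.5176 -0.0409  0.1228] [180.   -0.  -17.9] [ 0.4 -0.2  0.1] [  30.    7.  -30.  106.    4.   68. -109.]
wheel centre in tool mm -0.06425305988682982 1.5542251429820073
[[]]
```

View pics/g.png

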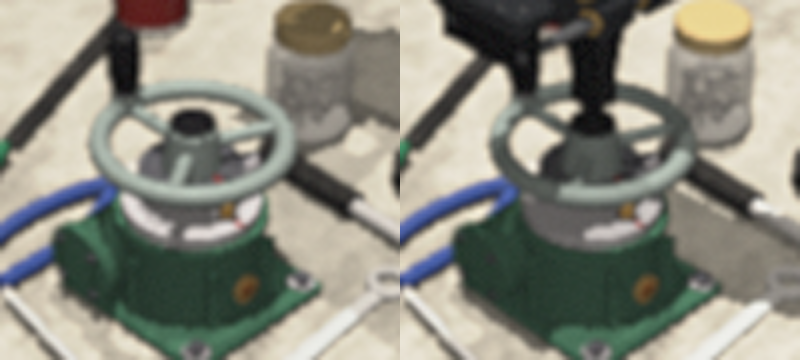

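The wheel hasn't moved: rim and cap are at the same pixels as before (cap at 195,120). There's also no force, although the reported TCP is below the cap top. I'll check the tip's projection against the earlier pictures.

Run:
```python
from h import *
print("b: tip proj crop", ((proj("side",[.4676,-.0083,.1462])-[225,150]+.5)*5))
for z in(.1228,.137,.15): print("now",z,(proj("side",[.5176,-.0409,z])-[240,170]+.5)*4)
o=env.get_obs();print(o["force"],o["wrist_torque"],o["effort"].round(1),o["joint_velocities"].round(2))
b=env.read_camera("side");print(b[185:206,282:296].max(2))
f=cv2.imread("pics/f.png")[:,400:];print(cv2.resize(f,(100,90),interpolation=cv2.INTER_AREA)[15:36,42:56].max(2))
```

```text
b: tip proj crop [382.19305128 293.08471731]
now 0.1228 [193.2733719  136.04995768]
now 0.137 [193.51947673 117.10363974]
now 0.15 [193.74821692  99.49413426]
[ 0.60591923  0.57602983 -0.38524713] [ 0.02914973  0.04599434 -0.02899566] [  0.  -32.9  -1.8 -29.6   0.   -0.1  -0. ] [-0.04  0.01 -0.01 -0.05 -0.06 -0.06 -0.05]
[[119  47  17  20  21  21  21  27  29  27  23  61 139 206]
 [144  62  14  20  20  24  21  24  27  28  20  75 157 215]
 [165  76  14  16  20  21  16  25  28  23  22  86 175 225]
 [168  77  16  18  22  18  24  21  24  25  23  98 196 233]
 [151  71  17  17  25  21  25  23  26  23  22  93 185 229]
 [115  53  15  17  12  19  20  22  25  28  23  63 133 175]
 [ 87  42  20  19  19  18  16  24  28  25  23  39  82 107]
 [ 76  35  15  22  19  20  22  25  23  27  24  41  75  89]
 [ 67  33  18  19  20  23  22  26  25  25  17  38  75  88]
 [ 92  69  43  25  17  23  20  22  20  23  27  50  87  96]
 [172 149 106  56  23  20  19  23  31  52  74 106 145 152]
 [232 215 160  89  35  18  18  22  49 107 148 180 211 214]
 [233 214 161  93  40  19  22  21  62 129 178 217 232 232]
 [206 148 
[... 1002 characters left out ...]
9 121 130 138 140 140 141 140 130 116 113 114 114]
 [173 180 181 188 197 198 198 198 197 186 173 167 161 147]
 [225 224 212 200 197 194 194 195 197 205 214 220 218 205]
 [225 206 171 136 115 108 109 112 123 153 187 215 227 226]
 [196 143  91  58  41  36  38  43  51  74 117 176 218 227]
 [155  84  38  32  34  34  34  36  33  33  62 129 197 225]
 [114  56  32  35  39  40  38  38  35  30  38  96 177 221]
 [106  52  35  36  38  38  39  38  38  31  37  84 161 211]
 [105  71  54  42  38  39  39  39  43  47  59  96 149 193]
 [102 103  95  74  58  54  57  61  68  84  98 113 135 171]
 [ 94 115 119 108  99 101 108 109 102 109 119 112 114 146]
 [ 87 101 110 116 123 130 137 134 115 105 104  96  96 115]]
```

The visible fingertip end sits well above the reported TCP in both pictures: row 250 against 293 predicted in picture b, roughly 20 mm. So the closed tips end short of the TCP and the tip isn't on the cap yet. I'll keep descending by force, in small steps.

Emit:
jog_arm:
  motion:
    - {"x": 0, "y": 0.1, "z": 0.1, "ax": 0, "ay": 0, "az": 0}
    - {"x": 0, "y": 0, "z": 0.1, "ax": 0, "ay": 0, "az": 0}
    - {"x": 0, "y": 0, "z": 0.1, "ax": 0, "ay": 0, "az": 0}
    - {"x": 0, "y": 0, "z": 0.1, "ax": 0, "ay": 0, "az": 0}
    - {"x": 0, "y": 0, "z": 0, "ax": 0, "ay": 0, "az": 0}

```text
time_s: 12.8
tool_pos: [0.5172, -0.0419, 0.1185]
tool_rot: [180.0, 0.0, -17.9]
force: [-0.4, 0.1, -0.2]
grip_width: 0.0007
grasp_force: 0.0
```

Emit:
jog_arm:
  motion:
    - {"x": 0, "y": 0, "z": 0.1, "ax": 0, "ay": 0, "az": 0}
    - {"x": 0, "y": 0, "z": 0.1, "ax": 0, "ay": 0, "az": 0}
    - {"x": 0, "y": 0, "z": 0.1, "ax": 0, "ay": 0, "az": 0}
    - {"x": 0, "y": 0, "z": 0, "ax": 0, "ay": 0, "az": 0}
    - {"x": 0, "y": 0, "z": 0, "ax": 0, "ay": 0, "az": 0}

```text
time_s: 13.3
tool_pos: [0.5173, -0.0419, 0.1157]
tool_rot: [180.0, 0.0, -17.9]
force: [0.9, 0.2, -0.2]
grip_width: 0.0002
grasp_force: 0.0
```

Emit:
jog_arm:
  motion:
    - {"x": 0, "y": 0, "z": 0.1, "ax": 0, "ay": 0, "az": 0}
    - {"x": 0, "y": 0, "z": 0.1, "ax": 0, "ay": 0, "az": 0}
    - {"x": 0, "y": 0, "z": 0.1, "ax": 0, "ay": 0, "az": 0}
    - {"x": 0, "y": 0, "z": 0, "ax": 0, "ay": 0, "az": 0}
    - {"x": 0, "y": 0, "z": 0, "ax": 0, "ay": 0, "az": 0}

```text
time_s: 13.8
tool_pos: [0.5173, -0.0419, 0.1127]
tool_rot: [180.0, 0.0, -17.9]
force: [0.6, 0.1, 0.8]
grip_width: 0.0004
grasp_force: 0.0
```

Run:
```python
from h import *
b=env.read_camera("side");f=cv2.resize(cv2.imread("pics/f.png")[:,400:],(100,90),interpolation=cv2.INTER_AREA)
for c in(280,300,306): print(c,"new",b[205:226,c].max(1),"\n old",f[35:56,c-240].max(1))
print(b[188:208,282:296].max(2))
```

```text
280 new [121  65  47  56  57  61  58  55  50  48  74 120 149 142 120  97  85  95
  97  96  98] 
 old [121  73  63  76  87  89  90  93  95 107 147 188 194 169 133  96  81  87
  99 126 168]
300 new [175 233 216 136  69  63  67  74  95 134 166 168 153 125 105 130 175 196
 192 181 178] 
 old [168 220 206 136  91 104 109 110 120 154 185 186 163 128 105 139 189 213
 216 210 200]
306 new [ 85  68  59  54  76 119 168 190 193 173 145 114  99  99  90  83  78  74
  83 101 102] 
 old [ 70  57  49  51  72 115 159 182 184 168 138 115 126 150 151 142 130 127
 123 118 120]
[[160  74  18  18  18  15  17  23  25  28  24  31 111 202]
 [152  70  18  18  22  20  23  24  26  25  19  34 108 196]
 [118  58  21  21  18  20  19  21  28  28  25  36  91 161]
 [ 97  56  29  17  23  14  25  21  25  28  25  33  66  99]
 [ 86  52  25  15  24  25  24  21  26  29  24  36  65  83]
 [ 79  46  24  16  22  18  22  24  25  27  20  35  63  82]
 [ 86  55  24  21  19  24  19  21  23  25  22  37  75  90]
 [138  86  35  15  22  17  20  22  23  21  20  56 113 136]
 [184 110  40  20  20  17  22  23  23  27  20  75 154 193]
 [193 111  44  17  20  24  22  22  25  23  20  89 177 226]
 [185 102  39  20  19  23  21  18  24  25  27 101 196 232]
 [159  79  23  19  19  21  18  27  23  24  28 104 199 233]
 [102  45  19  15  21  24  26  19  22  19  22  95 187 229]
 [ 56  25  18  22  19  24  23  21  20  21  19  80 164 219]
 [ 55  38  29  23  24  24  21  20  24  26  34  68 135 184]
 [ 67  63  55  45  35  32  31  35  40  50  58  74  98 121]
 [ 72  77  76  71  64  66  65  65  69  73  78  79  78  89]
 [ 74  80  81  86  87  91  89  88  88  87  83  79  75  81]
 [ 75  81  85  87  90  93  92  91  89  87  84  79  72  73]
 [ 77  79  84  85  89  90  92  91  89  87  82  77  70  64]]
```

The wheel hasn't moved yet (rim rows unchanged), and the finger end has come down to the cap. I'll carry on.

Emit:
jog_arm:
  motion:
    - {"x": 0, "y": 0, "z": 0.1, "ax": 0, "ay": 0, "az": 0}
    - {"x": 0, "y": 0, "z": 0.1, "ax": 0, "ay": 0, "az": 0}
    - {"x": 0, "y": 0, "z": 0.1, "ax": 0, "ay": 0, "az": 0}
    - {"x": 0, "y": 0, "z": 0, "ax": 0, "ay": 0, "az": 0}
    - {"x": 0, "y": 0, "z": 0, "ax": 0, "ay": 0, "az": 0}

```text
time_s: 14.35
tool_pos: [0.5174, -0.0419, 0.11]
tool_rot: [180.0, -0.0, -17.9]
force: [-1.5, 0.6, 3.6]
grip_width: 0.0007
grasp_force: 1.4
```

Emit:
jog_arm:
  motion:
    - {"x": 0, "y": 0, "z": 0.1, "ax": 0, "ay": 0, "az": 0}
    - {"x": 0, "y": 0, "z": 0.1, "ax": 0, "ay": 0, "az": 0}
    - {"x": 0, "y": 0, "z": 0.1, "ax": 0, "ay": 0, "az": 0}
    - {"x": 0, "y": 0, "z": 0, "ax": 0, "ay": 0, "az": 0}
    - {"x": 0, "y": 0, "z": 0, "ax": 0, "ay": 0, "az": 0}

```text
time_s: 14.85
tool_pos: [0.5173, -0.042, 0.1066]
tool_rot: [180.0, -0.0, -17.9]
force: [-0.1, 0.3, 2.5]
grip_width: 0.0003
grasp_force: 1.5
```

Contact at a reported z of about 0.110 (so the tip offset is about 26 mm). It's sinking past the 1 mm stop at 3 N, so home should read about 0.096.

Emit:
jog_arm:
  motion:
    - {"x": 0, "y": 0, "z": 0.15, "ax": 0, "ay": 0, "az": 0}
    - {"x": 0, "y": 0, "z": 0.15, "ax": 0, "ay": 0, "az": 0}
    - {"x": 0, "y": 0, "z": 0.15, "ax": 0, "ay": 0, "az": 0}
    - {"x": 0, "y": 0, "z": 0, "ax": 0, "ay": 0, "az": 0}
    - {"x": 0, "y": 0, "z": 0, "ax": 0, "ay": 0, "az": 0}

```text
time_s: 15.35
tool_pos: [0.5173, -0.0419, 0.102]
tool_rot: [-180.0, -0.0, -17.9]
force: [0.0, -0.3, 2.1]
grip_width: 0.0004
grasp_force: 1.0
```

Emit:
jog_arm:
  motion:
    - {"x": 0, "y": 0, "z": 0.15, "ax": 0, "ay": 0, "az": 0}
    - {"x": 0, "y": 0, "z": 0.15, "ax": 0, "ay": 0, "az": 0}
    - {"x": 0, "y": 0, "z": 0.15, "ax": 0, "ay": 0, "az": 0}
    - {"x": 0, "y": 0, "z": 0, "ax": 0, "ay": 0, "az": 0}
    - {"x": 0, "y": 0, "z": 0, "ax": 0, "ay": 0, "az": 0}

```text
time_s: 15.85
tool_pos: [0.5173, -0.042, 0.0975]
tool_rot: [-180.0, -0.0, -17.9]
force: [-0.6, 0.7, 2.5]
grip_width: 0.0003
grasp_force: 1.2
```

Emit:
jog_arm:
  motion:
    - {"x": 0, "y": 0, "z": 0.1, "ax": 0, "ay": 0, "az": 0}
    - {"x": 0, "y": 0, "z": 0.1, "ax": 0, "ay": 0, "az": 0}
    - {"x": 0, "y": 0, "z": 0.05, "ax": 0, "ay": 0, "az": 0}
    - {"x": 0, "y": 0, "z": 0, "ax": 0, "ay": 0, "az": 0}
    - {"x": 0, "y": 0, "z": 0, "ax": 0, "ay": 0, "az": 0}

```text
time_s: 16.35
tool_pos: [0.5174, -0.0419, 0.0963]
tool_rot: [180.0, -0.0, -17.9]
force: [-3.6, 0.4, 10.8]
grip_width: 0.0006
grasp_force: 5.1
```

Run:
```python
from h import *
st()
b=env.read_camera("side");f=cv2.resize(cv2.imread("pics/f.png")[:,400:],(100,90),interpolation=cv2.INTER_AREA)
for c in(280,300,306): print(c,"new",b[205:226,c].max(1),"\n old",f[35:56,c-240].max(1))
```

```text
16.35 [ 0.5174 -0.0419  0.0963] [180.   -0.  -17.9] [-3.6  0.4 10.8] [  30.    9.  -30.  108.    5.   65. -110.]
280 new [ 97  86 102 133 135  87  51  53  58  59  63  64  55  47  48  80 122 146
 135 112  88] 
 old [121  73  63  76  87  89  90  93  95 107 147 188 194 169 133  96  81  87
  99 126 168]
300 new [223 165 123 103  86  89  98  87  75  64  63  63  79 120 158 170 164 143
 118 130 160] 
 old [168 220 206 136  91 104 109 110 120 154 185 186 163 128 105 139 189 213
 216 210 200]
306 new [101 109  97  72  46  38  67 122 177 206 201 190 191 184 163 131  96  77
  78  95 109] 
 old [ 70  57  49  51  72 115 159 182 184 168 138 115 126 150 151 142 130 127
 123 118 120]
```

The rim has dropped about 5 px (about 14 mm) and the force rose sharply at 0.096, so it has reached the stop. One slightly firmer press, then I'll lift straight off.

Emit:
jog_arm:
  motion:
    - {"x": 0, "y": 0, "z": 0.1, "ax": 0, "ay": 0, "az": 0}
    - {"x": 0, "y": 0, "z": 0.05, "ax": 0, "ay": 0, "az": 0}
    - {"x": 0, "y": 0, "z": 0, "ax": 0, "ay": 0, "az": 0}
    - {"x": 0, "y": 0, "z": 0, "ax": 0, "ay": 0, "az": 0}
    - {"x": 0, "y": 0, "z": 0, "ax": 0, "ay": 0, "az": 0}

```text
time_s: 16.9
tool_pos: [0.5175, -0.042, 0.0962]
tool_rot: [179.9, -0.0, -17.9]
force: [-7.0, 1.2, 18.8]
grip_width: 0.0004
grasp_force: 9.4
```

Emit:
jog_arm:
  motion:
    - {"x": 0, "y": 0, "z": -0.5, "ax": 0, "ay": 0, "az": 0}
    - {"x": 0, "y": 0, "z": -2, "ax": 0, "ay": 0, "az": 0}
    - {"x": 0, "y": 0, "z": -3, "ax": 0, "ay": 0, "az": 0}
    - {"x": 0, "y": 0, "z": -3, "ax": 0, "ay": 0, "az": 0}
    - {"x": 0, "y": 0, "z": -3, "ax": 0, "ay": 0, "az": 0}

```text
time_s: 17.4
tool_pos: [0.5168, -0.0418, 0.209]
tool_rot: [180.0, 0.1, -17.9]
force: [0.5, -0.2, -0.6]
grip_width: 0.0003
grasp_force: 0.0
```

Emit:
jog_arm:
  motion:
    - {"x": 0, "y": 3, "z": -1, "ax": 0, "ay": 0, "az": 0}
    - {"x": 0, "y": 5, "z": 0, "ax": 0, "ay": 0, "az": 0}
    - {"x": 0, "y": 5, "z": 0, "ax": 0, "ay": 0, "az": 0}
    - {"x": 0, "y": 5, "z": 0, "ax": 0, "ay": 0, "az": 0}
    - {"x": 0, "y": 4, "z": 0, "ax": 0, "ay": 0, "az": 0}

```text
time_s: 17.9
tool_pos: [0.4477, -0.2542, 0.218]
tool_rot: [180.0, 0.1, -18.1]
force: [0.5, -0.5, -0.7]
grip_width: 0.0001
grasp_force: 0.0
```

Run:
```python
from h import *
st()
b=env.read_camera("side");t=env.read_camera("top");print(look(t))
f=cv2.imread("pics/side0.png")[:,:,::-1]
for c in(280,300,306): print(c,"new",b[205:226,c].max(1),"\n old",f[205:226,c].max(1))
t0=cv2.imread("pics/top0.png")[:,:,::-1]
d=(np.abs(t.astype(int)-t0).max(2)>60).astype(np.uint8);d=cv2.morphologyEx(d,cv2.MORPH_OPEN,np.ones((3,3),np.uint8))
n,l,s,c=cv2.connectedComponentsWithStats(d);print([r.tolist() for r in s[1:]])
```

```text
17.9 [ 0.4477 -0.2542  0.218 ] [ 1.80e+02  1.00e-01 -1.81e+01] [ 0.5 -0.5 -0.7] [ 44.   2. -18. 100.   1.  78. -82.]
{'cap': [([286.44, 211.49], 55)], 'hand': [], 'red': [([284.5, 223.5], 4), ([281.5, 231.5], 4)], 'brass': [([282.86, 227.29], 14)]}
280 new [179 159 135 133 132  87  58  68  84  92  94  96  94  98 112 153 192 189
 160 120 126] 
 old [ 93  85  78  64  69  79  84  91  92 104 144 185 189 165 130  94  78  86
  93 119 160]
300 new [221 202 190 151 115 142 166 168 162 130 100 105 116 138 175 192 180 151
 123 143 180] 
 old [225 224 200 140 107 115 112 104 110 147 181 180 159 124 100 134 187 208
 208 203 196]
306 new [178 177 131  77  39  41  63 116 170 201 196 185 185 178 156 125 109 123
 134 128 122] 
 old [ 91  61  52  46  66 112 155 177 178 162 134 112 140 165 159 146 131 127
 122 118 123]
[[352, 176, 149, 244, 11243], [289, 187, 9, 6, 42], [466, 193, 65, 61, 1485], [285, 194, 3, 3, 9], [290, 195, 3, 3, 9], [260, 220, 9, 10, 61], [272, 222, 3, 6, 18], [496, 259, 7, 13, 45], [410, 303, 33, 33, 590], [444, 302, 4, 4, 15], [468, 302, 22, 60, 489], [438, 328, 3, 3, 9], [433, 330, 3, 4, 12], [464, 332, 5, 5, 17], [464, 345, 4, 3, 12], [552, 355, 8, 19, 104], [444, 359, 5, 5, 21], [463, 359, 3, 3, 9], [456, 363, 15, 12, 96], [441, 368, 14, 10, 82], [461, 389, 3, 3, 9], [301, 395, 4, 3, 12]]
```

The wheel stayed down after the lift and the arm is clear. The only picture changes away from the wheel are the arm and its shadow, so I'm handing in.

```bash
python3 -c "
from cell import env
print(env.sign_off())"
```

```text
the job is handed in; nothing more can be done
None
```

I turned the handwheel clockwise until its notch was over the pin, pressed the wheel down about 14 mm to its stop (19 N), moved the arm clear, saw no change to the tools and boxes in view, and handed the job in at about 18 s.

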